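# Put the returned specimen pots away by lid colour

### The arm

A 6-joint arm with a two-finger parallel gripper is mounted at the origin on the work surface. World frame = base frame: x ahead of the robot, y to its left, z up, the work surface at z = 0. Lengths are in m, angles in rad, forces in N, time in s.
With the tool pointing down it reaches from about 0.35 to 0.925 m from the base axis. Payload 6.4 kg.
Tool frame: the origin (TCP) lies midway between the tips of the shut fingers; the grasp point (between the pads) lies 19 mm behind it; z points along the fingers, y is the line along which they close (so a half turn about z gives the same grasp; the last joint's range is limited). The gripper opens to 85 mm and grips with 20 to 120 N. Pads are 22 mm wide; open, the fingers measure 114 mm over their backs; the gripper's body (76 mm by 85 mm) begins 54 mm behind the grasp point. The pads swing forward as they close: fully open they stand 13 mm farther back than shut.
Start: joints at [-1.293, 0.245, 1.558, -0, 1.339, -0.174], TCP at [0.284, -0.585, 0.231] pointing down, gripper open.
Joint ranges: [-3.13, 3.13], [-1.02, 2.26], [0.13, 2.54], [-0.95, 4.09], [0.21, 2.88], [-2.74, 2.74]. Speed limits (rad/s): [2.57, 2.57, 3.14, 3.14, 3.14, 3.14].

### API

Orientations are given as [roll, pitch, yaw] about the fixed x, y, z axes, in that order (R = Rz(yaw) Ry(pitch) Rx(roll)).
In Python, from bench import telemetry, optics, job gives the robot as it stands.
- The arm moves only by the tool send_rows, never from a script. Its argument "plan" is a list that holds one entry, the list of rows, each a list of 7 numbers: the shift along the world's x, y, z each as a share of 0.6 m, from -1 to 1, then the turn, a rotation vector about the world's x, y, z each as a share of 180 degrees, from -1 to 1, then the opening, from -1 (shut) to 1 (fully open). In form: [[[tx, ty, tz, ax, ay, az, gripper], ...]]. A call has 1 to 20 rows; each row shifts and turns the commanded pose from where the row before left it; what a row does not reach is not made up. A row lasts 1/12 s, in which the tool goes at most 41.7 mm and 7.16 degrees, less where a joint would pass 70% of its speed; a pose out of reach is approached as far as the arm can. A call with a number of a shift or a turn outside -1 to 1 is refused whole. A call with a gripper value outside its range is refused whole. The fingers move at their own pace and stop on an object; "force" is the grip in N (left out, the last holds). Time passes only in rows, so rows that do not move let the fingers close. It gives the time, the measured TCP pose, the force, the opening and the grip force at its end, in the units of the state.
- telemetry.get_obs(): the state, without advancing time (a new reading comes with each control period).
- optics.grab_frame(name): name is "scene" or "top" or "wrist"; returns the picture (384x512x3 uint8, red, green, blue); there is no depth.
- optics.get_calibration(name): a dict with "fx", "fy", "cx", "cy" (pixels), "k1" (the pictures are not rectified: a ray, as slopes to the right and down, at radius r is drawn at 1 + k1 r^2 times it, then the intrinsics apply), "rvec" (rotation vector, rad) and "tvec" (3), from world to camera coordinates, as OpenCV has them; the wrist camera has in their place "T_tool_cam" (4x4, takes a point from camera to tool coordinates, whose origin is the TCP and whose axes are the flange's). Camera axes: x right, y down, z forward; pixel columns grow to the right and rows downward; lengths in m; the calibration is good to about 2 mm. A picture is of the moment at which its call begins: read the wrist's pose just before it. get_calibration takes no time and is no camera call.
- job.close_job(): hands the job in; it is judged then, once.
The state is a dict: "t": time; "q": joint angles; "qd": joint speeds; "tau": joint torques, N m; "position": TCP position; "eef_rot": TCP orientation; "force": force on the tool from outside, world axes, zero at the start; "moment": the same for the moment, N m; "grip_width": finger opening in m; "grip_force": force on a finger pad.
Only numpy, scipy, OpenCV 4.12 (cv2) and the standard library are available. Lean on these libraries where they do the work, as an engineer would, in place of code of your own. Each camera call takes 0.05 s, during which the arm holds its last target. There are 200 camera calls.

### The job

Each of the three carriers already holds one specimen pot. Put the loose pots with the blue, red and yellow lids away: each goes upright into the empty compartment of the carrier that holds the pot with the same lid colour, set down gently rather than dropped. Don't knock any over, and leave the pots already in the carriers and the unused white-lidded pot where they are.

Things in the scene. Friction and masses are not known exactly. Their poses are not given: they have to be found in the camera images.
- loose_blue: 60 ml specimen pot: round, 70 mm tall, white body 41 mm in diameter with a paper label band, blue ribbed screw lid 44 mm in diameter and 14 mm high (56 to 70 mm above the base); 50 to 100 g, rigid. Origin at the centre of its underside, z up along its axis. This one stands loose on the table and is to be put away.
- loose_red: 60 ml specimen pot: round, 70 mm tall, white body 41 mm in diameter with a paper label band, red ribbed screw lid 44 mm in diameter and 14 mm high (56 to 70 mm above the base); 50 to 100 g, rigid. Origin at the centre of its underside, z up along its axis. This one stands loose on the table and is to be put away.
- loose_yellow: 60 ml specimen pot: round, 70 mm tall, white body 41 mm in diameter with a paper label band, yellow ribbed screw lid 44 mm in diameter and 14 mm high (56 to 70 mm above the base); 50 to 100 g, rigid. Origin at the centre of its underside, z up along its axis. This one stands loose on the table and is to be put away.
- seated_blue: 60 ml specimen pot: round, 70 mm tall, white body 41 mm in diameter with a paper label band, blue ribbed screw lid 44 mm in diameter and 14 mm high (56 to 70 mm above the base); 50 to 100 g, rigid. Origin at the centre of its underside, z up along its axis. This one already stands in one compartment of one of the three carriers, its base 4 mm above the table, and stays there.
- seated_red: 60 ml specimen pot: round, 70 mm tall, white body 41 mm in diameter with a paper label band, red ribbed screw lid 44 mm in diameter and 14 mm high (56 to 70 mm above the base); 50 to 100 g, rigid. Origin at the centre of its underside, z up along its axis. This one already stands in one compartment of one of the three carriers, its base 4 mm above the table, and stays there.
- seated_yellow: 60 ml specimen pot: round, 70 mm tall, white body 41 mm in diameter with a paper label band, yellow ribbed screw lid 44 mm in diameter and 14 mm high (56 to 70 mm above the base); 50 to 100 g, rigid. Origin at the centre of its underside, z up along its axis. This one already stands in one compartment of one of the three carriers, its base 4 mm above the table, and stays there.
- loose_white: 60 ml specimen pot: round, 70 mm tall, white body 41 mm in diameter with a paper label band, white ribbed screw lid 44 mm in diameter and 14 mm high (56 to 70 mm above the base); 50 to 100 g, rigid. Origin at the centre of its underside, z up along its axis. An unused pot that stands loose on the table; it stays where it is.
- carrier_black: Black open carrier fixed to the table, 74 mm along x, 144 along y (plus small end lugs); walls 30 mm high, 4 thick, floor 4 thick. A wall across the middle leaves two compartments 66 mm square inside, centred at y = +36 and -36 mm; one holds a seated pot, one is empty. Origin: centre of its underside. Its place in the row of three, its pot's colour and its yaw (up to 30 deg) vary.
- carrier_grey: Mid-grey open carrier fixed to the table, 74 mm along x, 144 along y (plus small end lugs); walls 30 mm high, 4 thick, floor 4 thick. A wall across the middle leaves two compartments 66 mm square inside, centred at y = +36 and -36 mm; one holds a seated pot, one is empty. Origin: centre of its underside. Its place in the row of three, its pot's colour and its yaw (up to 30 deg) vary.
- carrier_white: White open carrier fixed to the table, 74 mm along x, 144 along y (plus small end lugs); walls 30 mm high, 4 thick, floor 4 thick. A wall across the middle leaves two compartments 66 mm square inside, centred at y = +36 and -36 mm; one holds a seated pot, one is empty. Origin: centre of its underside. Its place in the row of three, its pot's colour and its yaw (up to 30 deg) vary.
There are look-alikes about, which are no part of the job. Leave any green look-alike of the loose_yellow alone.

How it is judged:
By the outcome, as a careful person would: the job done as asked, in the order asked, and still so for the second after the job is handed in, with the robot touching nothing.
It also fails if it takes over 80 s, if anything falls off the work surface, if the arm or the gripper's body presses on something with over 40 N, if the wrist force passes 120 N, or if a joint passes its speed limit or range.

## Working session

There is one attempt and no reset: what is moved stays moved. The work goes in short steps, Python scripts to look and compute and a tool call to move; the robot and the scene stay as the last step left them, time stands still between calls to the robot, and variables do not carry over. Pictures are saved under pics/ and viewed, at most 14 in all, crops included, and the job is handed in when it is done.

Besides the shell and the picture viewer there is one more tool, called after ">>>" by a JSON object that holds its "op" and its "data". send_rows: Moves the arm, as the interface text tells. Its arguments: {"type":"object","properties":{"plan":{"type":"array"},"force":{"type":"number"}},"required":["plan"]}

```bash
mkdir -p pics; python3 - <<'E'
from bench import telemetry, optics
import cv2
for n in ("scene","top"):
    f=optics.grab_frame(n); cv2.imwrite(f"pics/{n}0.png",cv2.resize(f[:,:,::-1],(800,600),interpolation=cv2.INTER_CUBIC)); cv2.imwrite(f"pics/{n}0raw.png",f[:,:,::-1])
    print(n,optics.get_calibration(n))
print(optics.get_calibration("wrist"));print(telemetry.get_obs())
E
```

```text
scene {'fx': 442.6911818057382, 'fy': 442.6911818057382, 'cx': 258.7618793653942, 'cy': 191.96464552944747, 'k1': 0.005317439872541119, 'rvec': array([ 1.44076409,  2.05431405, -0.93253651]), 'tvec': array([ 0.20713392, -0.25583586,  1.66871307])}
top {'fx': 423.29353379419285, 'fy': 423.29353379419285, 'cx': 256.9762896899677, 'cy': 190.33194909643024, 'k1': -0.039138674852636196, 'rvec': array([ 2.19883555, -2.19703195,  0.08803714]), 'tvec': array([-0.03872171,  0.52190897,  1.01842876])}
{'fx': 269.6968792728365, 'fy': 269.6968792728365, 'cx': 252.0820460398862, 'cy': 195.2298402111636, 'k1': 0.015370577766966232, 'T_tool_cam': array([[-1.02367737e-03, -9.60736178e-01, -2.77461618e-01,
         7.00322784e-02],
       [ 9.99999310e-01, -8.23360030e-04, -8.38475948e-04,
         1.13164057e-03],
       [ 5.77103372e-04, -2.77462284e-01,  9.60736357e-01,
        -1.42848964e-01],
       [ 0.00000000e+00,  0.00000000e+00,  0.00000000e+00,
         1.00000000e+00]])}
{'t': 0.1, 'q': array([-1.29307754e+00,  2.45732728e-01,  1.55891112e+00, -1.61216602e-05,
        1.33871035e+00, -1.74086913e-01]), 'qd': array([-0.00088894, -0.00173845, -0.00340113, -0.00098533, -0.00090414,
        0.00020754]), 'tau': array([-3.04920732e-04, -4.30675399e+01, -3.27126110e+01, -1.79554459e-04,
        2.89341333e-03, -1.90781236e-05]), 'position': array([ 0.28365094, -0.58427517,  0.23028766]), 'eef_rot': array([-3.13985502e+00, -2.89668977e-04,  4.51809174e-01]), 'force': array([-0.05043361, -0.84806897, -0.12466448]), 'moment': array([ 0.00077122, -0.01724566, -0.01309143]), 'grip_force': 0.0, 'grip_width': 0.08520326157079944}
```

View pics/top0.png

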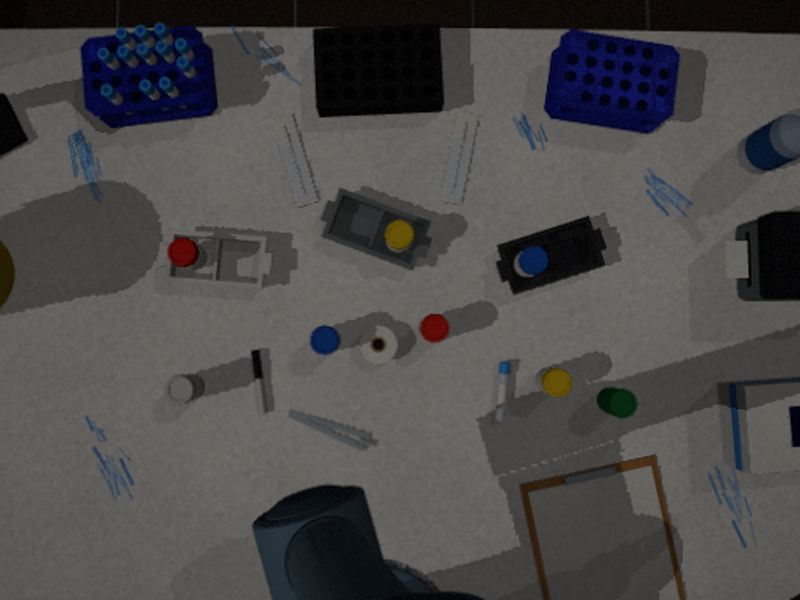

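View pics/scene0.png

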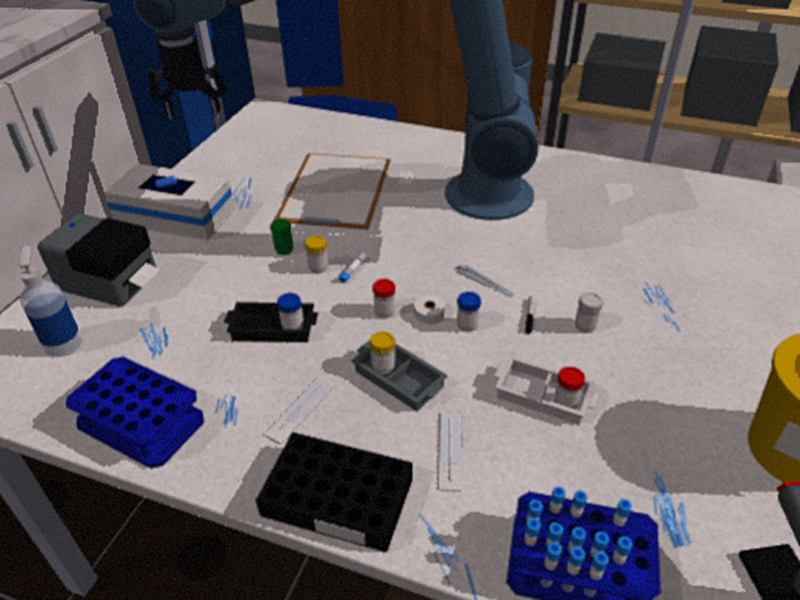

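The top view (800x600) shows these candidates:
- **Loose lids:** blue (325,340), red (434,327), yellow (557,382).
- **Look-alikes:** a solid green cylinder at (617,402), which is the decoy next to yellow, and the white-lidded pot at (183,388). Both stay put.
- **Carriers:** white holds red (183,252) with its right side empty. Grey holds yellow (399,235) with its left side empty. Black holds blue (533,260) with its right side empty.
- **Obstacle:** a tape roll at (378,345), between the loose blue and red pots.

I'll confirm this in an enlarged crop and measure from there.

```bash
cat > h.py <<'E'
import numpy as np, cv2
from bench import optics
def ray2plane(name,uv,z,raw_scale=1.0):
    c=optics.get_calibration(name); R=cv2.Rodrigues(c["rvec"])[0]; t=c["tvec"]
    out=[]
    for u,v in np.atleast_2d(uv):
        d=np.array([(u-c["cx"])/c["fx"],(v-c["cy"])/c["fy"]]); s=d.copy()
        for _ in range(20): s=d/(1+c["k1"]*(s@s))
        w=R.T@np.r_[s,1]; o=-R.T@t; out.append((o+w*(z-o[2])/w[2])[:2])
    return np.array(out)
def project(name,P):
    c=optics.get_calibration(name); R=cv2.Rodrigues(c["rvec"])[0]
    K=np.array([[c["fx"],0,c["cx"]],[0,c["fy"],c["cy"]],[0,0,1]])
    return cv2.projectPoints(np.atleast_2d(np.float64(P)),c["rvec"],c["tvec"],K,np.array([c["k1"],0,0,0.]))[0][:,0]
def blobs(img_bgr):
    h=cv2.cvtColor(img_bgr,cv2.COLOR_BGR2HSV); res=[]
    for n,lo,hi in (("blue",108,125),("red",0,8),("yellow",20,30),("green",50,75)):
        m=((h[...,0]>=lo)&(h[...,0]<=hi)&(h[...,1]>170)&(h[...,2]>60)).astype(np.uint8)
        k,_,st,ce=cv2.connectedComponentsWithStats(m)
        res+=[(n,ce[i].round(1),st[i][2:]) for i in range(1,k) if 60<st[i][4]<900]
    return res
E
python3 - <<'E'
import cv2; from h import *
im=cv2.imread("pics/top0raw.png")
for n,c,s in blobs(im):
    print(n,c,s,ray2plane("top",c,.07).round(4)[0],ray2plane("top",c,.074).round(4)[0])
im2=cv2.imread("pics/scene0raw.png")
for n,c,s in blobs(im2): print("scene",n,c,s,ray2plane("scene",c,.063).round(4)[0],ray2plane("scene",c,.067).round(4)[0])
g=lambda a:cv2.convertScaleAbs(a,alpha=1.8)
cv2.imwrite("pics/c1.png",g(cv2.resize(im[112:272,96:406],None,fx=2.58,fy=2.58,interpolation=cv2.INTER_CUBIC)))
cv2.imwrite("pics/c2.png",g(cv2.resize(im[112:192,96:256],None,fx=5,fy=5,interpolation=cv2.INTER_CUBIC)))
cv2.imwrite("pics/c3.png",g(cv2.resize(im[112:192,240:400],None,fx=5,fy=5,interpolation=cv2.INTER_CUBIC)))
E
```

```text
blue [60.6 33.8] [16 18 99] [0.8927 0.432 ] [0.8909 0.4301]
blue [341.1 166.1] [ 18  17 239] [ 0.5757 -0.2342] [ 0.5752 -0.2333]
blue [207.  217.2] [ 17  17 233] [0.4563 0.0779] [0.4563 0.0775]
red [115.9 160.7] [ 17  18 227] [0.5872 0.2909] [0.5867 0.2897]
red [277.7 209.6] [ 18  18 244] [ 0.474  -0.0854] [ 0.4739 -0.0851]
yellow [255.1 149.5] [ 19  18 261] [ 0.6141 -0.033 ] [ 0.6134 -0.0329]
yellow [356.1 244.4] [ 19  18 269] [ 0.3934 -0.2671] [ 0.3937 -0.2661]
scene blue [125.7  73.7] [ 22  38 503] [-0.0174 -0.8205] [-0.0108 -0.8153]
scene blue [222.7  67.3] [ 69  16 536] [-0.2039 -0.4591] [-0.1965 -0.4555]
scene blue [105.3 116.2] [15  6 70] [ 0.2941 -0.7054] [ 0.2992 -0.7007]
scene blue [300.  192.4] [ 14  12 128] [0.4588 0.0765] [0.4631 0.0775]
scene blue [184.8 193.4] [ 15  12 136] [ 0.5746 -0.2379] [ 0.5784 -0.2353]
scene blue [ 39.  208.1] [ 21  27 293] [ 0.7676 -0.5972] [ 0.7706 -0.593 ]
scene red [245.3 184.2] [ 14  12 124] [ 0.4777 -0.0869] [ 0.482 -0.085]
scene red [365.2 241.8] [ 17  15 182] [0.5868 0.288 ] [0.5906 0.2881]
scene yellow [201.7 156. ] [ 14  11 120] [ 0.3948 -0.2701] [ 0.3995 -0.2674]
scene yellow [244.5 218.8] [ 16  14 173] [ 0.6133 -0.0358] [ 0.617  -0.0342]
```

View pics/c1.png

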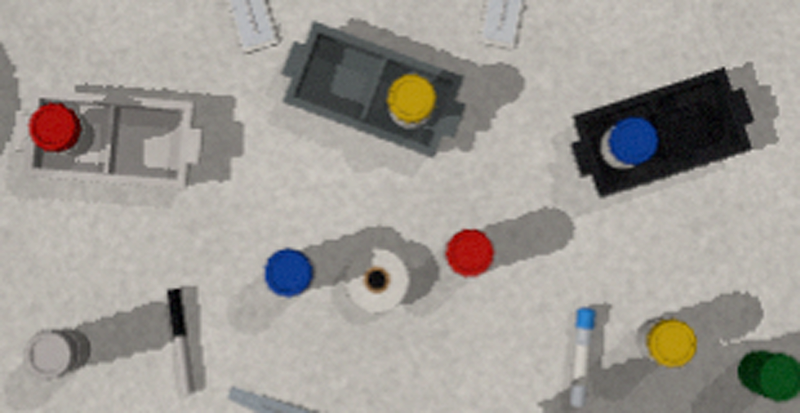

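View pics/c2.png

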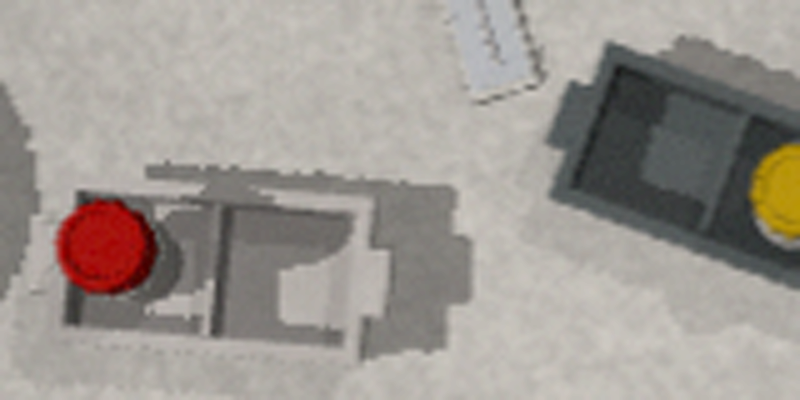

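View pics/c3.png

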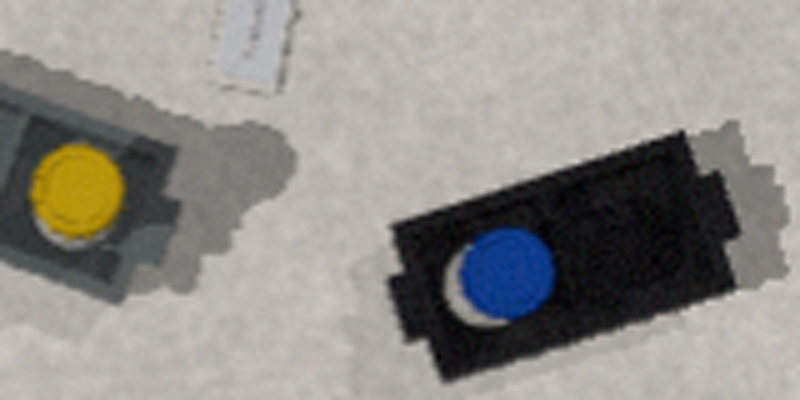

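The crop confirms it: yellow lid at (672,343) with a white body below. The neighbour at (772,377) is green throughout, so it's the decoy. Next I'll fit the carriers from their wall corners and overlay the fit.

```bash
cat > fit.py <<'E'
from h import *
from scipy.optimize import least_squares
im=cv2.imread("pics/top0raw.png")
# top-rim outer corners in crop px (5x), crop origin
C={"white":(96,[(80,190),(376,199),(361,358),(62,330)]),
   "grey":(96,[(610,42),(898,148),(842,302),(552,198)]),
   "black":(240,[(392,226),(684,132),(736,290),(446,380)])}
loc=np.array([(37,72),(37,-72),(-37,-72),(-37,72)])/1000
W={}
for n,(ox,p) in C.items():
    p=(np.array(p)+.5)/5-.5+[ox,112]
    if n=="grey": pass
    w=ray2plane("top",p,.03)
    T=lambda s,l:l@np.array([[np.cos(s[2]),np.sin(s[2])],[-np.sin(s[2]),np.cos(s[2])]])+s[:2]
    s=least_squares(lambda s:(T(s,loc)-w).ravel(),[*w.mean(0),0]).x
    print(n,s.round(4),np.degrees(s[2]).round(1),"resid mm",((T(s,loc)-w)*1000).round(1).tolist(),
      "sides",[round(1000*np.linalg.norm(w[i]-w[i-1])) for i in range(4)])
    print("   compartments +y,-y",T(s,np.array([(0,.036),(0,-.036)])).round(4).tolist())
    W[n]=s
    for z,col in ((.03,(0,255,0)),):
        for x0,y0,y1 in ((.037,-.072,.072),(.033,.002,.068),(.033,-.068,-.002)):
            q=T(s,np.array([(x0,y1),(x0,y0),(-x0,y0),(-x0,y1)]))
            W[n+str(y0)]=project("top",np.c_[q,[z]*4])
g=cv2.convertScaleAbs(cv2.resize(im[112:192,96:396],None,fx=2.66*2,fy=2.66*2,interpolation=cv2.INTER_CUBIC),alpha=1.8)
for k,v in W.items():
    if len(v)==4: cv2.polylines(g,[np.int32(((v-[96,112]+.5)*5.32-.5).round())],True,(0,255,0),1)
cv2.imwrite("pics/o1.png",np.vstack([g[:,:800],g[:,-800:]])[:, :]) if 0 else cv2.imwrite("pics/o1.png",cv2.resize(g,(800,213),interpolation=cv2.INTER_AREA) if 0 else np.vstack([g[50:345,:800],g[50:345,-800:]]))
E
python3 fit.py
```

```text
white [ 0.5811  0.2461 -0.0672] -3.9 resid mm [[3.2, 0.8], [-2.2, 0.9], [1.3, -0.3], [-2.4, -1.4]] sides [69, 144, 78, 145]
   compartments +y,-y [[0.5835, 0.2821], [0.5787, 0.2102]]
grey [ 0.6289  0.0015 -0.3482] -20.0 resid mm [[-4.6, -1.4], [-1.9, 3.6], [3.9, 1.5], [2.6, -3.8]] sides [82, 150, 80, 149]
   compartments +y,-y [[0.6412, 0.0354], [0.6166, -0.0323]]
black [ 0.5884 -0.2714  0.3092] 17.7 resid mm [[-1.4, -4.9], [-4.6, 2.5], [2.8, 4.2], [3.3, -1.8]] sides [79, 152, 82, 150]
   compartments +y,-y [[0.5774, -0.2371], [0.5994, -0.3056]]
```

View pics/o1.png

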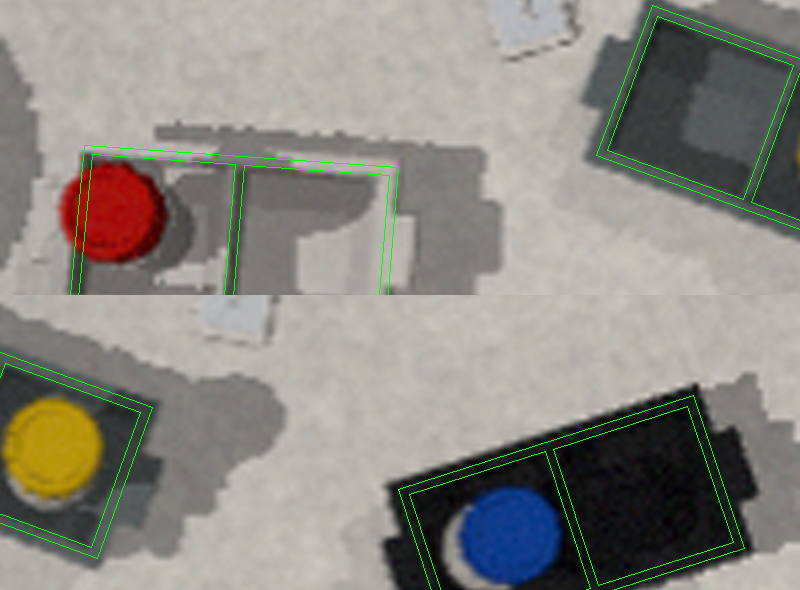

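The fits agree with the seated pots, and the sizes are close: about 1 px of edge blur, spread evenly. First I'll move above the blue pot with the closing line across the black carrier (yaw 1.88).

>>> {"op": "send_rows", "data": {"plan": [[[0.016,0.0613,-0.0074,0,0,0.0252,1],[0.016,0.0613,-0.0074,0,0,0.0252,1],[0.016,0.0613,-0.0074,0,0,0.0252,1],[0.016,0.0613,-0.0074,0,0,0.0252,1],[0.016,0.0613,-0.0074,0,0,0.0252,1],[0.016,0.0613,-0.0074,0,0,0.0252,1],[0.016,0.0613,-0.0074,0,0,0.0252,1],[0.016,0.0613,-0.0074,0,0,0.0252,1],[0.016,0.0613,-0.0074,0,0,0.0252,1],[0.016,0.0613,-0.0074,0,0,0.0252,1],[0.016,0.0613,-0.0074,0,0,0.0252,1],[0.016,0.0613,-0.0074,0,0,0.0252,1],[0.016,0.0613,-0.0074,0,0,0.0252,1],[0.016,0.0613,-0.0074,0,0,0.0252,1],[0.016,0.0613,-0.0074,0,0,0.0252,1],[0.016,0.0613,-0.0074,0,0,0.0252,1],[0.016,0.0613,-0.0074,0,0,0.0252,1],[0.016,0.0613,-0.0074,0,0,0.0252,1],[0,0,0,0,0,0,1],[0,0,0,0,0,0,1]]], "force": 30}}

```text
t: 1.77
position: [0.456, 0.0789, 0.1507]
eef_rot: [-3.14, -0.0, 1.881]
force: [0.1, -0.3, -0.4]
grip_width: 0.0854
grip_force: 0.0
```

```bash
cat >> h.py <<'E'
def wrist(tag):
    from bench import telemetry
    from scipy.spatial.transform import Rotation as Ro
    o=telemetry.get_obs(); f=optics.grab_frame("wrist"); c=optics.get_calibration("wrist")
    im=np.ascontiguousarray(f[:,:,::-1])
    T=np.eye(4); T[:3,:3]=Ro.from_euler("xyz",o["eef_rot"]).as_matrix(); T[:3,3]=o["position"]
    M=np.linalg.inv(T@c["T_tool_cam"]); K=np.array([[c["fx"],0,c["cx"]],[0,c["fy"],c["cy"]],[0,0,1]])
    pr=lambda P:cv2.projectPoints(np.atleast_2d(np.float64(P)),cv2.Rodrigues(M[:3,:3])[0],M[:3,3],K,np.array([c["k1"],0,0,0.]))[0][:,0]
    def inv(uv,z):
        s=cv2.undistortPoints(np.float64([[uv]]),K,np.array([c["k1"],0,0,0.]))[0,0]
        A=np.linalg.inv(M); w=A[:3,:3]@np.r_[s,1]; p=A[:3,3]; return (p+w*(z-p[2])/w[2])[:2]
    return im,pr,inv,o
def ring(im,pr,x,y,z,r=.022,col=(0,255,0)):
    a=np.linspace(0,6.283,40); cv2.polylines(im,[np.int32(pr(np.c_[x+r*np.cos(a),y+r*np.sin(a),0*a+z]))],True,col,1)
E
python3 - <<'E'
from h import *
im,pr,inv,o=wrist("b")
ring(im,pr,.4565,.0777,.07); cv2.imwrite("pics/w1.png",im)
E
```

```text
(no output)
```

View pics/w1.png

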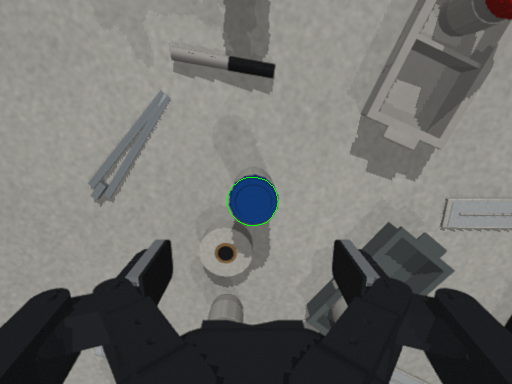

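The lid at (253,201) sits exactly inside the predicted ring. Now I'll descend to TCP z of about 0.038 and close.

>>> {"op": "send_rows", "data": {"plan": [[[0.001,-0.002,-0.0235,0,0,0,1],[0,0,-0.0235,0,0,0,1],[0,0,-0.0235,0,0,0,1],[0,0,-0.0235,0,0,0,1],[0,0,-0.0235,0,0,0,1],[0,0,-0.0235,0,0,0,1],[0,0,-0.0235,0,0,0,1],[0,0,-0.0235,0,0,0,1],[0,0,0,0,0,0,1],[0,0,0,0,0,0,-1],[0,0,0,0,0,0,-1],[0,0,0,0,0,0,-1],[0,0,0,0,0,0,-1],[0,0,0,0,0,0,-1],[0,0,0,0,0,0,-1],[0,0,0,0,0,0,-1],[0,0,0,0,0,0,-1]]], "force": 30}}

```text
t: 3.23
position: [0.4581, 0.0758, 0.0398]
eef_rot: [3.14, 0.001, 1.877]
force: [-1.5, -0.3, 6.6]
grip_width: 0.0432
grip_force: 30.3
```

>>> {"op": "send_rows", "data": {"plan": [[[0,0,0.01,0,0,0,-1],[0,0,0.03,0,0,0,-1],[0,0,0.036,0,0,0,-1],[0,0,0.036,0,0,0,-1],[0,0,0.036,0,0,0,-1],[0,0,0.036,0,0,0,-1],[0.0183,-0.0493,0,0,0,0,-1],[0.0183,-0.0493,0,0,0,0,-1],[0.0183,-0.0493,0,0,0,0,-1],[0.0183,-0.0493,0,0,0,0,-1],[0.0183,-0.0493,0,0,0,0,-1],[0.0183,-0.0493,0,0,0,0,-1],[0.0183,-0.0493,0,0,0,0,-1],[0.0183,-0.0493,0,0,0,0,-1],[0.0183,-0.0493,0,0,0,0,-1],[0.0183,-0.0493,0,0,0,0,-1],[0.0183,-0.0493,0,0,0,0,-1],[0.0183,-0.0493,0,0,0,0,-1],[0.0183,-0.0493,0,0,0,0,-1],[0,0,0,0,0,0,-1]]]}}

```text
t: 4.9
position: [0.6008, -0.3135, 0.1494]
eef_rot: [3.141, 0.003, 1.873]
force: [0.3, 0.3, -0.9]
grip_width: 0.0428
grip_force: 30.7
```

>>> {"op": "send_rows", "data": {"plan": [[[0,0,0,0,0,0,-1]]]}}

```text
t: 4.98
position: [0.5999, -0.3096, 0.1488]
eef_rot: [-3.142, -0.001, 1.875]
force: [-0.4, 0.5, -0.6]
grip_width: 0.0427
grip_force: 30.7
```

```bash
python3 - <<'E'
from h import *
im,pr,inv,o=wrist("b"); x,y,z=o["position"]; print(o["position"])
ring(im,pr,x,y,.004,.0205); ring(im,pr,.5995,-.307,.004,.0205,(0,0,255))
cv2.imwrite("pics/w2.png",cv2.convertScaleAbs(im,alpha=1.8))
E
```

```text
[ 0.59988097 -0.30963771  0.14877393]
```

View pics/w2.png

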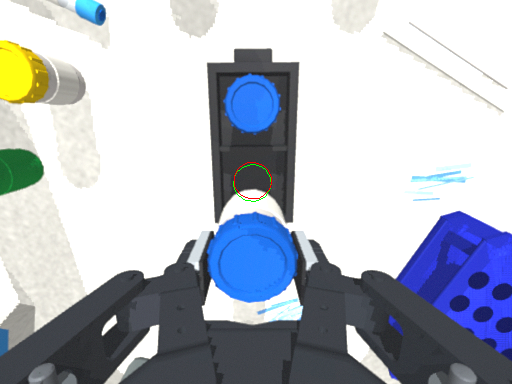

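Pot held; the landing ring at (252,181) lies central in the empty compartment. Descending to just above the floor.

>>> {"op": "send_rows", "data": {"plan": [[[0,0.002,-0.022,0,0,0,-1],[0,0,-0.022,0,0,0,-1],[0,0,-0.022,0,0,0,-1],[0,0,-0.022,0,0,0,-1],[0,0,-0.022,0,0,0,-1],[0,0,-0.022,0,0,0,-1],[0,0,-0.018,0,0,0,-1],[0,0,-0.012,0,0,0,-1],[0,0,-0.004,0,0,0,-1],[0,0,0,0,0,0,-1],[0,0,0,0,0,0,-1]]]}}

```text
t: 5.95
position: [0.6003, -0.3076, 0.0499]
eef_rot: [3.141, 0.001, 1.877]
force: [0.1, 0.0, -1.1]
grip_width: 0.0431
grip_force: 30.7
```

>>> {"op": "send_rows", "data": {"plan": [[[0,0,-0.0015,0,0,0,-1],[0,0,-0.0015,0,0,0,-1],[0,0,-0.0015,0,0,0,-1],[0,0,-0.0015,0,0,0,-1],[0,0,-0.0015,0,0,0,-1],[0,0,-0.0015,0,0,0,-1],[0,0,0,0,0,0,-1]]]}}

```text
t: 6.53
position: [0.6, -0.3074, 0.044]
eef_rot: [3.142, 0.0, 1.877]
force: [0.4, 0.1, 0.5]
grip_width: 0.0426
grip_force: 30.7
```

>>> {"op": "send_rows", "data": {"plan": [[[0,0,-0.001,0,0,0,-1],[0,0,-0.001,0,0,0,-1],[0,0,0,0,0,0,-1]]]}}

```text
t: 6.78
position: [0.6002, -0.3077, 0.0439]
eef_rot: [-3.142, 0.001, 1.877]
force: [-2.5, 0.9, 6.1]
grip_width: 0.043
grip_force: 31.1
```

Contact felt (+6 N). Release, lift and move over red.

>>> {"op": "send_rows", "data": {"plan": [[[0,0,0,0,0,0,0.6],[0,0,0,0,0,0,0.6],[0,0,0,0,0,0,0.6],[0,0,0,0,0,0,0.6],[0,0,0,0,0,0,0.6],[0,0,0.017,0,0,0,0.6],[0,0,0.04,0,0,0,0.6],[0,0,0.06,0,0,0,1],[0,0,0.062,0,0,0,1],[-0.023,0.041,0,0,0,-0.0133,1],[-0.023,0.041,0,0,0,-0.0133,1],[-0.023,0.041,0,0,0,-0.0133,1],[-0.023,0.041,0,0,0,-0.0133,1],[-0.023,0.041,0,0,0,-0.0133,1],[-0.023,0.041,0,0,0,-0.0133,1],[-0.023,0.041,0,0,0,-0.0133,1],[-0.023,0.041,0,0,0,-0.0133,1],[-0.023,0.041,0,0,0,-0.0133,1],[0,0,0,0,0,0,1],[0,0,0,0,0,0,1]]]}}

```text
t: 8.45
position: [0.4756, -0.0852, 0.1509]
eef_rot: [3.14, 0.001, 1.503]
force: [-0.3, -0.1, 0.0]
grip_width: 0.0851
grip_force: 0.0
```

```bash
python3 - <<'E'
from h import *
im,pr,inv,o=wrist("b"); print(o["position"],o["eef_rot"],o["grip_width"])
for n,c,s in blobs(im):
    if n=="red": print(n,c,s,inv(c,.07))
t=optics.grab_frame("top")[:,:,::-1]
for n,c,s in blobs(t): print(n,c,ray2plane("top",c,.072).round(4)[0])
E
```

```text
[ 0.47560014 -0.08516145  0.15088095] [3.14030113e+00 5.90772518e-04 1.50296376e+00] 0.08509481144232138
blue [61.4 45.8] [0.8622 0.4279]
blue [105.   45.5] [0.8625 0.3236]
blue [79.6 54.8] [0.8399 0.3834]
blue [118.7  63.2] [0.8192 0.2897]
blue [79.2 68.5] [0.8065 0.3831]
blue [120.4  72. ] [0.7978 0.2851]
blue [339.6 162.8] [ 0.5832 -0.2303]
red [115.9 160.9] [0.5865 0.2903]
yellow [255.1 149.6] [ 0.6135 -0.0329]
yellow [356.1 244.3] [ 0.3938 -0.2666]
green [398.1 258.1] [ 0.3616 -0.3644]
```

>>> {"op": "send_rows", "data": {"plan": [[[0,0,-0.0235,0,0,0,1],[0,0,-0.0235,0,0,0,1],[0,0,-0.0235,0,0,0,1],[0,0,-0.0235,0,0,0,1],[0,0,-0.0235,0,0,0,1],[0,0,-0.0235,0,0,0,1],[0,0,-0.0235,0,0,0,1],[0,0,-0.0235,0,0,0,1],[0,0,0,0,0,0,1],[0,0,0,0,0,0,-1],[0,0,0,0,0,0,-1],[0,0,0,0,0,0,-1],[0,0,0,0,0,0,-1],[0,0,0,0,0,0,-1],[0,0,0,0,0,0,-1],[0,0,0,0,0,0,-1],[0,0,0,0,0,0,-1]]], "force": 30}}

```text
t: 9.97
position: [0.4767, -0.0863, 0.0386]
eef_rot: [3.139, 0.001, 1.501]
force: [-1.2, -0.8, 6.5]
grip_width: 0.0429
grip_force: 30.2
```

>>> {"op": "send_rows", "data": {"plan": [[[0,0,0.01,0,0,0,-1],[0,0,0.03,0,0,0,-1],[0,0,0.036,0,0,0,-1],[0,0,0.036,0,0,0,-1],[0,0,0.036,0,0,0,-1],[0,0,0.036,0,0,0,-1],[0.0173,0.0492,0,0,0,0,-1],[0.0173,0.0492,0,0,0,0,-1],[0.0173,0.0492,0,0,0,0,-1],[0.0173,0.0492,0,0,0,0,-1],[0.0173,0.0492,0,0,0,0,-1],[0.0173,0.0492,0,0,0,0,-1],[0.0173,0.0492,0,0,0,0,-1],[0.0173,0.0492,0,0,0,0,-1],[0.0173,0.0492,0,0,0,0,-1],[0.0173,0.0492,0,0,0,0,-1],[0,0,0,0,0,0,-1],[0,0,0,0,0,0,-1]]]}}

```text
t: 11.47
position: [0.5791, 0.2106, 0.1474]
eef_rot: [-3.141, 0.0, 1.503]
force: [-0.3, -0.7, -1.5]
grip_width: 0.0431
grip_force: 30.9
```

```bash
python3 - <<'E'
from h import *
im,pr,inv,o=wrist("b"); x,y,z=o["position"]; print(o["position"])
ring(im,pr,x,y,.004,.0205); ring(im,pr,.579,.2095,.03,.033,(0,0,255))
cv2.imwrite("pics/w3.png",cv2.convertScaleAbs(im,alpha=1.2))
t=optics.grab_frame("top")[:,:,::-1]
for n,c,s in blobs(t): print(n,c,ray2plane("top",c,.074).round(4)[0]) if c[1]>140 else 0
E
```

```text
[0.57912255 0.21058482 0.14740227]
blue [371.6 156. ] [ 0.5992 -0.3055]
blue [341.  165.3] [ 0.5771 -0.2331]
yellow [255.3 149.6] [ 0.6132 -0.0334]
yellow [356.1 244.3] [ 0.3939 -0.2661]
green [398.1 258. ] [ 0.362  -0.3637]
```

View pics/w3.png

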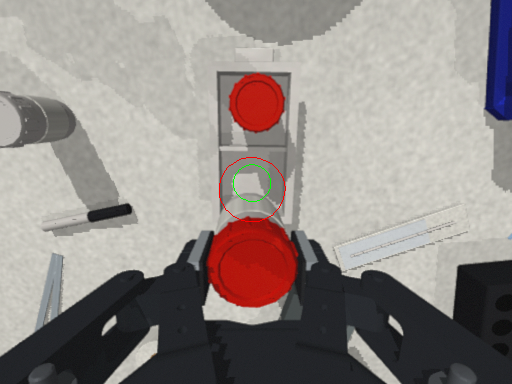

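Red is held, and the compartment is a few mm nearer the divider than I assumed (ring top at row 157, divider edge at 153), so I'll shift y by +2 mm while descending. The blue pot in black is upright at (0.599,-0.306).

>>> {"op": "send_rows", "data": {"plan": [[[0,0.0035,-0.022,0,0,0,-1],[0,0,-0.022,0,0,0,-1],[0,0,-0.022,0,0,0,-1],[0,0,-0.022,0,0,0,-1],[0,0,-0.022,0,0,0,-1],[0,0,-0.022,0,0,0,-1],[0,0,-0.018,0,0,0,-1],[0,0,-0.012,0,0,0,-1],[0,0,-0.003,0,0,0,-1],[0,0,-0.0015,0,0,0,-1],[0,0,-0.0015,0,0,0,-1],[0,0,-0.0015,0,0,0,-1],[0,0,-0.0015,0,0,0,-1],[0,0,0,0,0,0,-1],[0,0,0,0,0,0,-1]]]}}

```text
t: 12.82
position: [0.5797, 0.2115, 0.0455]
eef_rot: [3.141, -0.0, 1.501]
force: [-0.5, 0.7, -1.0]
grip_width: 0.0428
grip_force: 30.9
```

>>> {"op": "send_rows", "data": {"plan": [[[0,0,-0.0015,0,0,0,-1],[0,0,-0.0015,0,0,0,-1],[0,0,-0.0015,0,0,0,-1],[0,0,0,0,0,0,-1]]]}}

```text
t: 13.15
position: [0.5796, 0.2115, 0.0427]
eef_rot: [3.142, -0.0, 1.501]
force: [-0.7, 0.2, 0.7]
grip_width: 0.0431
grip_force: 31.0
```

>>> {"op": "send_rows", "data": {"plan": [[[0,0,-0.0012,0,0,0,-1],[0,0,-0.0012,0,0,0,-1],[0,0,0,0,0,0,-1]]]}}

```text
t: 13.4
position: [0.5798, 0.2117, 0.0426]
eef_rot: [-3.141, -0.0, 1.501]
force: [-4.8, -0.3, 9.7]
grip_width: 0.0433
grip_force: 31.6
```

>>> {"op": "send_rows", "data": {"plan": [[[0,0,0,0,0,0,0.6],[0,0,0,0,0,0,0.6],[0,0,0,0,0,0,0.6],[0,0,0,0,0,0,0.6],[0,0,0,0,0,0,0.6],[0,0,0.017,0,0,0,0.6],[0,0,0.04,0,0,0,0.6],[0,0,0.06,0,0,0,1],[0,0,0.064,0,0,0,1]]]}}

```text
t: 14.15
position: [0.5783, 0.2111, 0.1498]
eef_rot: [-3.138, 0.001, 1.501]
force: [1.4, 0.7, -0.1]
grip_width: 0.0853
grip_force: 0.0
```

>>> {"op": "send_rows", "data": {"plan": [[[-0.02065,-0.05315,0,0,0,-0.0059,1],[-0.02065,-0.05315,0,0,0,-0.0059,1],[-0.02065,-0.05315,0,0,0,-0.0059,1],[-0.02065,-0.05315,0,0,0,-0.0059,1],[-0.02065,-0.05315,0,0,0,-0.0059,1],[-0.02065,-0.05315,0,0,0,-0.0059,1],[-0.02065,-0.05315,0,0,0,-0.0059,1],[-0.02065,-0.05315,0,0,0,-0.0059,1],[-0.02065,-0.05315,0,0,0,-0.0059,1],[-0.02065,-0.05315,0,0,0,-0.0059,1],[-0.02065,-0.05315,0,0,0,-0.0059,1],[-0.02065,-0.05315,0,0,0,-0.0059,1],[-0.02065,-0.05315,0,0,0,-0.0059,1],[-0.02065,-0.05315,0,0,0,-0.0059,1],[-0.02065,-0.05315,0,0,0,-0.0059,1],[0,0,0,0,0,0,1],[0,0,0,0,0,0,1]]]}}

```text
t: 15.57
position: [0.3932, -0.2684, 0.1504]
eef_rot: [3.141, 0.0, 1.219]
force: [-0.1, 0.5, -0.1]
grip_width: 0.0855
grip_force: 0.0
```

```bash
python3 - <<'E'
from h import *
im,pr,inv,o=wrist("b"); print(o["position"],o["eef_rot"])
ring(im,pr,.394,-.2667,.07); cv2.imwrite("pics/w4.png",cv2.convertScaleAbs(im,alpha=1.2))
t=optics.grab_frame("top")[:,:,::-1]
for n,c,s in blobs(t): print(n,c,ray2plane("top",c,.074).round(4)[0]) if c[1]>140 else 0
E
```

```text
[ 0.39324446 -0.26843167  0.15041556] [3.14063596e+00 2.92106121e-04 1.21943384e+00]
blue [371.  156.4] [ 0.5983 -0.3041]
blue [341.1 166.1] [ 0.5752 -0.2333]
red [115.9 160.9] [0.5862 0.2896]
red [149.  165.2] [0.5763 0.2126]
yellow [255.1 149.5] [ 0.6134 -0.0329]
yellow [355.8 244.1] [ 0.3944 -0.2654]
```

View pics/w4.png

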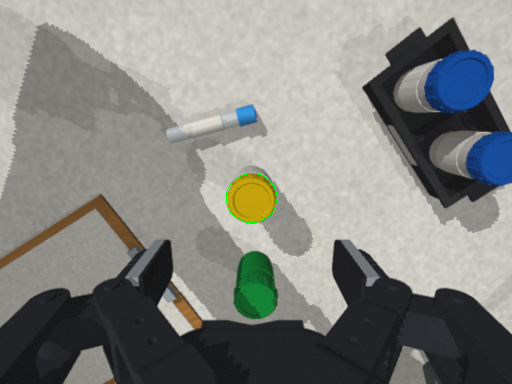

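Yellow lid at (251,198) matches the ring, and the green decoy at (256,285) is clear of the closing line.

>>> {"op": "send_rows", "data": {"plan": [[[0.001,0.0025,-0.0235,0,0,0,1],[0,0,-0.0235,0,0,0,1],[0,0,-0.0235,0,0,0,1],[0,0,-0.0235,0,0,0,1],[0,0,-0.0235,0,0,0,1],[0,0,-0.0235,0,0,0,1],[0,0,-0.0235,0,0,0,1],[0,0,-0.0235,0,0,0,1],[0,0,0,0,0,0,1],[0,0,0,0,0,0,-1],[0,0,0,0,0,0,-1],[0,0,0,0,0,0,-1],[0,0,0,0,0,0,-1],[0,0,0,0,0,0,-1],[0,0,0,0,0,0,-1],[0,0,0,0,0,0,-1],[0,0,0,0,0,0,-1]]], "force": 30}}

```text
t: 17.08
position: [0.3949, -0.2662, 0.038]
eef_rot: [3.14, 0.001, 1.223]
force: [-1.1, 1.9, 7.0]
grip_width: 0.0428
grip_force: 30.1
```

>>> {"op": "send_rows", "data": {"plan": [[[0,0,0.01,0,0,0,-1],[0,0,0.03,0,0,0,-1],[0,0,0.036,0,0,0,-1],[0,0,0.036,0,0,0,-1],[0,0,0.036,0,0,0,-1],[0,0,0.036,0,0,0,-1],[0.0343,0.0421,0,0,0,0,-1],[0.0343,0.0421,0,0,0,0,-1],[0.0343,0.0421,0,0,0,0,-1],[0.0343,0.0421,0,0,0,0,-1],[0.0343,0.0421,0,0,0,0,-1],[0.0343,0.0421,0,0,0,0,-1],[0.0343,0.0421,0,0,0,0,-1],[0.0343,0.0421,0,0,0,0,-1],[0.0343,0.0421,0,0,0,0,-1],[0.0343,0.0421,0,0,0,0,-1],[0.0343,0.0421,0,0,0,0,-1],[0.0343,0.0421,0,0,0,0,-1],[0,0,0,0,0,0,-1],[0,0,0,0,0,0,-1]]]}}

```text
t: 18.75
position: [0.6415, 0.0389, 0.147]
eef_rot: [-3.141, 0.0, 1.225]
force: [0.5, 0.3, -0.4]
grip_width: 0.0429
grip_force: 30.9
```

```bash
python3 - <<'E'
from h import *
im,pr,inv,o=wrist("b"); x,y,z=o["position"]; print(o["position"])
ring(im,pr,x,y,.004,.0205); ring(im,pr,.6412,.0354,.03,.033,(0,0,255))
cv2.imwrite("pics/w5.png",cv2.convertScaleAbs(im,alpha=1.4))
E
```

```text
[0.64146621 0.03890841 0.14700467]
```

View pics/w5.png

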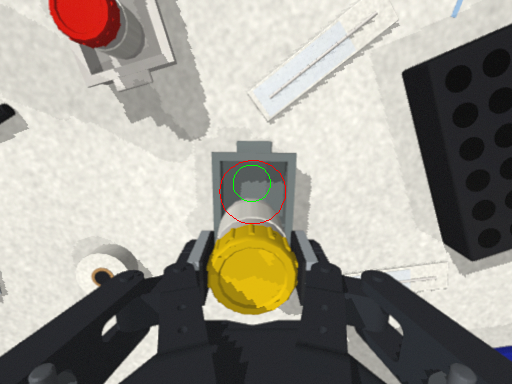

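Compartment centre is about 3 mm to the −y side of the ring; shifting −4.5 mm in y while descending.

>>> {"op": "send_rows", "data": {"plan": [[[0,-0.0075,-0.022,0,0,0,-1],[0,0,-0.022,0,0,0,-1],[0,0,-0.022,0,0,0,-1],[0,0,-0.022,0,0,0,-1],[0,0,-0.022,0,0,0,-1],[0,0,-0.022,0,0,0,-1],[0,0,-0.018,0,0,0,-1],[0,0,-0.012,0,0,0,-1],[0,0,-0.003,0,0,0,-1],[0,0,-0.0015,0,0,0,-1],[0,0,-0.0015,0,0,0,-1],[0,0,-0.0015,0,0,0,-1],[0,0,-0.0015,0,0,0,-1],[0,0,0,0,0,0,-1],[0,0,0,0,0,0,-1]]]}}

```text
t: 20.05
position: [0.6414, 0.0332, 0.045]
eef_rot: [3.141, -0.0, 1.223]
force: [0.1, -1.1, -1.4]
grip_width: 0.0431
grip_force: 30.9
```

>>> {"op": "send_rows", "data": {"plan": [[[0,0,-0.0015,0,0,0,-1],[0,0,-0.0015,0,0,0,-1],[0,0,-0.0015,0,0,0,-1],[0,0,-0.001,0,0,0,-1],[0,0,0,0,0,0,-1]]]}}

```text
t: 20.47
position: [0.6414, 0.0333, 0.0421]
eef_rot: [-3.141, -0.0, 1.223]
force: [-2.7, 0.9, 4.8]
grip_width: 0.0428
grip_force: 31.2
```

>>> {"op": "send_rows", "data": {"plan": [[[0,0,0,0,0,0,0.6],[0,0,0,0,0,0,0.6],[0,0,0,0,0,0,0.6],[0,0,0,0,0,0,0.6],[0,0,0,0,0,0,0.6],[0,0,0.017,0,0,0,0.6],[0,0,0.04,0,0,0,0.6],[0,0,0.06,0,0,0,1],[0,0,0.06,0,0,0,1],[0,0,0.06,0,0,0,1],[0,0,0.06,0,0,0,1],[-0.03,-0.05,0,0,0,0,1],[-0.03,-0.05,0,0,0,0,1],[-0.03,-0.05,0,0,0,0,1],[-0.03,-0.05,0,0,0,0,1],[-0.03,-0.05,0,0,0,0,1],[-0.03,-0.05,0,0,0,0,1],[-0.03,-0.05,0,0,0,0,1],[-0.03,-0.05,0,0,0,0,1],[0,-0.05,0,0,0,0,1]]]}}

```text
t: 22.13
position: [0.4949, -0.2379, 0.2203]
eef_rot: [-3.141, 0.0, 1.222]
force: [0.4, 0.4, 0.2]
grip_width: 0.0854
grip_force: 0.0
```

>>> {"op": "send_rows", "data": {"plan": [[[0,-0.055,0,0,0,0,1],[0,-0.055,0,0,0,0,1],[0,-0.055,0,0,0,0,1],[0,0,0,0,0,0,1],[0,0,0,0,0,0,1]]]}}

```text
t: 22.55
position: [0.4969, -0.3372, 0.2201]
eef_rot: [3.141, -0.0, 1.22]
force: [-0.1, 0.3, 0.5]
grip_width: 0.0852
grip_force: 0.0
```

```bash
python3 - <<'E'
from h import *
f=np.ascontiguousarray(optics.grab_frame("scene")[:,:,::-1]); t=np.ascontiguousarray(optics.grab_frame("top")[:,:,::-1])
for n,c,s in blobs(t): print(n,c,s,ray2plane("top",c,.074).round(4)[0]) if c[1]>140 else 0
cv2.imwrite("pics/end.png",cv2.convertScaleAbs(np.vstack([cv2.resize(f[120:280,100:400],(562,300)),cv2.resize(t[110:270,90:390],(562,300))]),alpha=1.3))
E
```

```text
blue [371.  156.4] [ 19  17 254] [ 0.5983 -0.3041]
blue [341.  166.1] [ 19  17 243] [ 0.5752 -0.2331]
red [116.  160.7] [ 17  18 235] [0.5867 0.2894]
red [148.8 165.2] [ 18  18 243] [0.5763 0.2131]
yellow [255.1 149.5] [ 19  19 264] [ 0.6134 -0.0329]
```

View pics/end.png

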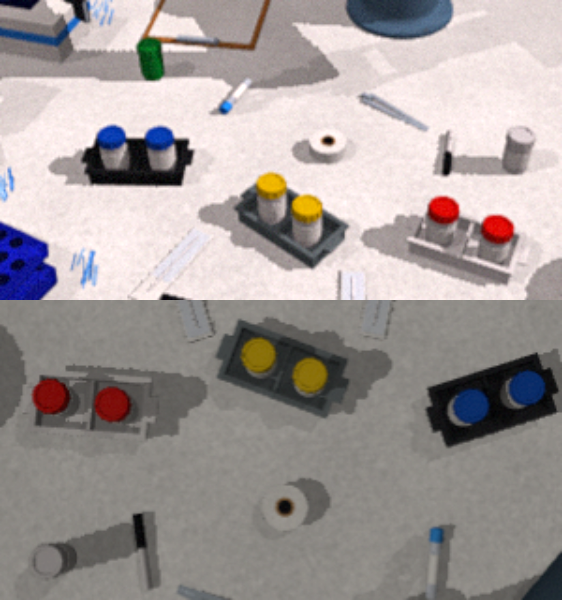

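Every carrier now holds two upright pots with matching lids, and the white pot, green decoy and seated pots haven't moved. Handing in.

```bash
python3 -c "
from bench import job; print(job.close_job())"
```

```text
the job is handed in; nothing more can be done
None
```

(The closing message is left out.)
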